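# Slide the done rolls to the cooling rack and check the big one with tongs

### The job

The rolls are hot from the oven, so touch them with nothing but the kitchen tongs, and do not disturb the egg timer, the pepper mill or the mug. Grip the tongs and use them to sweep the two small rolls, which are done, off the open left edge of the baking sheet onto the wire cooling rack beside it, sliding them without picking them up. Then close the tongs on the big seeded roll, lift it and finish while holding it still in the tongs about 10 cm above the sheet, so that I can see whether its underside has browned.

Things in the scene. Friction and masses are not known exactly. Their poses are not given: they have to be found in the camera images.
- tongs: Sprung steel kitchen tongs, black silicone sleeves and tips, lying on their side (arms open and close horizontally): 255 mm long, 22 mm high, 125 g. This body is the left arm with the hinge. Origin: underside, centre line, between the sleeves, near the centre of mass; x from the hinge (-100 mm) to the tips (103 to 128 mm), y to the left arm, z up. Sleeves at x = -29 to 39 mm.
- tongs_jaw: Right arm of the tongs. Origin: on the hinge axis, at the underside, 100 mm behind the tongs' origin; x towards the tips, z up. Turns up to 0.36 rad towards the left arm as the tongs are squeezed (tips then 9 mm apart). A spring parts the arms again, pressing outward with 6 N at the sleeves when open, 13 N when shut, so a gripper kept part open also holds them.
- grip_left (a point): Outside face of the left sleeve, at mid height (11 mm above the tongs' underside), 105 mm from the hinge: where one finger presses. Untouched, the sleeves measure 53 mm over their outsides; each mm squeezed off there closes the tips by about 2 mm (48 mm leaves 76 mm between the tips, 38 mm leaves 54 mm, 25 mm leaves 26 mm).
- grip_right (a point): Outside face of the right silicone sleeve, likewise: where the other finger presses.
- tip_left (a point): Inside face of the left silicone tip, at mid height (11 mm), 215 mm from the hinge and 110 mm ahead of grip_left; the tip ends 13 mm further ahead. Untouched, the tips stand 86 mm apart inside and 99 mm over their outsides.
- tip_right (a point): Inside face of the right silicone tip, likewise.
- board: Beech chopping board, fixed, 214 x 301 x 18 mm, lying under the baking sheet. Origin: centre of its underside; x across (away from the robot at yaw 0), y along its length towards the cooling rack, z up.
- sheet: Flat dark grey baking sheet, fixed on the board, 204 mm (its x) by 290 mm (its y), 4 mm thick. Origin: centre of its underside, 18 mm above the worktop, so that its upper surface is 22 mm above the worktop; axes as the board's. Rimless except for a low lip along its far long edge (x = +99 to +112 mm, reaching 15 mm above the upper surface).
- sheet_edge (a point): Middle of the rimless left edge (+y) of the sheet, on its upper surface; the rolls are swept over it.
- rack: Steel wire cooling rack, fixed, 220 mm (its x) by 176 mm (its y), 17.5 mm high, lying beside the sheet's left edge with a gap of 10 mm; its top is 4.5 mm below the sheet's upper surface and bears things like a flat plate. Origin: centre of its underside on the worktop; axes as the board's.
- rack_top (a point): Centre of the rack's top.
- roll_a: Small round bread roll, golden with one pale score, 44 mm across (widest 11 mm up), 31 mm high, flat underside, 25 g; one of the two to be swept. Origin: centre of its underside.
- roll_b: The other small bread roll, alike.
- roll_big: Big round bread roll, darker, strewn with pale sesame seeds, 54 mm across (widest 14 mm up), 40 mm high, flat underside, 45 g; stands towards the right (-y) end of the sheet. Origin: centre of its underside.
- timer: Red and white egg timer, 63 mm across, 67 mm high; leave alone. Origin: centre of its underside.
- pepper: Dark wooden pepper mill, 58 mm across, 170 mm high; leave alone. Origin: centre of its underside.
- mug: White mug with blue stripes, 80 x 115 mm, 102 mm high; leave alone. Origin: centre of its underside.
There are look-alikes about, which are no part of the job. What is shaped like the roll_a but purple is not meant.

How it is judged:
On the way, in this order (a step that is already met when the one before it is completed fails the run):
1. both small rolls lie on the cooling rack, while the big roll still stands on the sheet (y of roll_a in the frame of rack between -0.08 and 0.085 m and y of roll_b in the frame of rack between -0.08 and 0.085 m and z of roll_big in the frame of sheet below 0.02 m and y of roll_big in the frame of sheet below 0.14 m and z of each of roll_a, roll_b in the frame of rack above 0.012 m), for 0.2 s.
2. the big roll is lifted off the sheet between the jaws of the tongs (z of roll_big in the frame of sheet above 0.03 m and contact force between tongs_jaw and roll_big above 0.3 N), for 0.2 s.
At the end, for the whole second after the job is handed in: The big roll hangs still over the sheet, gripped between the tongs' tips (within 60 mm of each) and carried by them alone, its underside 70 to 200 mm above the sheet's surface; the fingers hold the tongs. Both small rolls rest with their centres on the rack (z of roll_big in the frame of sheet between 0.074 and 0.204 m and contact force between tongs_jaw and roll_big above 0.3 N and distance between roll_big and tip_left below 0.06 m and distance between roll_big and tip_right below 0.06 m and contact force between each of the fingers, the arm and roll_big below 0.1 N and contact force between the fingers and tongs above 2 N and height (world z) of tongs above 0.06 m and linear speed of each of roll_big, roll_a, roll_b below 0.03 m/s and x of roll_big in the frame of sheet between -0.16 and 0.16 m and y of roll_big in the frame of sheet between -0.19 and 0.19 m and x of roll_a in the frame of rack between -0.11 and 0.11 m and y of roll_a in the frame of rack between -0.085 and 0.088 m and z of each of roll_a, roll_b in the frame of rack above 0.012 m and x of roll_b in the frame of rack between -0.11 and 0.11 m and y of roll_b in the frame of rack between -0.085 and 0.088 m); the arm keeps its last pose, push and grip.
It fails at once if the gripper or arm touches a hot roll (contact force between any of the fingers, the arm and roll_big above 1 N or contact force between any of the fingers, the arm and roll_a above 1 N or contact force between any of the fingers, the arm and roll_b above 1 N).
It fails at once if a small roll is picked up instead of slid (its underside 40 mm or more above the sheet) (z of any of roll_a, roll_b in the frame of sheet above 0.044 m).
It fails at once if the egg timer, pepper mill or mug is moved more than 20 mm (distance of any of timer, pepper, mug from where it was at the start of the episode above 0.02 m).
It also fails if it takes over 45 s, if anything falls off the work surface, if the arm or the gripper's body presses on something with over 40 N, if the wrist force passes 120 N, or if a joint passes its speed limit or range.

### The arm

A 6-joint arm with a two-finger parallel gripper is mounted at the origin on a cart in front of the work surface, level with it; the furniture and walls round the work are solid. World frame = base frame: x ahead of the robot, y to its left, z up, the work surface at z = 0. Lengths are in m, angles in rad, forces in N, time in s.
With the tool pointing down it reaches from about 0.35 to 0.725 m from the base axis. Payload 4.3 kg.
Tool frame: the origin (TCP) lies on the centre line of the jaws, within the pads' length; the fingertips stand 22 mm ahead of it and the grasp point (between the pads) lies 3 mm ahead of it (tip_extent is the distance from the TCP to the fingertips, in m); z points along the fingers, y is the line along which they close (so a half turn about z gives the same grasp; the last joint's range is limited). The gripper opens to 85 mm and grips with 20 to 120 N. Pads are 22 mm wide; open, the fingers measure 114 mm over their backs; the gripper's body (76 mm by 85 mm) begins 54 mm behind the grasp point. The pads swing forward as they close: fully open they stand 13 mm farther back than shut.
Start: joints at [1.017, 0.377, 0.081, 1.274, 0, 1.46], TCP at [0.247, 0.519, 0.253] pointing down, gripper open.
Joint ranges: [-2.72, 2.72], [-0.84, 1.66], [-1.02, 1.22], [-1.77, 2.12], [-1.37, 1.28], [-3.14, 3.14]. Speed limits (rad/s): [2.57, 2.57, 3.14, 3.14, 3.14, 3.14].

### API

Orientations are given as a unit quaternion [w, x, y, z].
In Python, from plant import state, read_camera, camera_info, job_done, tip_extent gives the robot as it stands.
- The arm moves only by the tool carry_out, never from a script. Its argument "increments" is one flat list of numbers, 4 for each row, row after row: the shift along the world's x, y, z in cm, then the turn about the world's z in degrees. A call has exactly 5 rows; each row shifts and turns the commanded pose from where the row before left it; what a row does not reach is not made up. A row lasts 1/8 s, in which the tool goes at most 62.5 mm and 10.7 degrees, less where a joint would pass 70% of its speed; a pose out of reach is approached as far as the arm can. A call with a gripper value outside its range is refused whole. "hand" is the finger opening in cm, from 0 to 8.54, set as the call begins (left out, the last holds). The fingers move at their own pace and stop on an object; "newtons" is the grip in N (left out, the last holds). Time passes only in rows, so rows that do not move let the fingers close, or fill a call up. It gives the time, the measured TCP pose, the force, the opening and the grip force at its end, in the units of the state.
- state(): the state, without advancing time (a new reading comes with each control period).
- read_camera(name): name is "scene" or "top" or "wrist"; returns (picture, depth): 384x512x3 uint8, red, green, blue; 384x512 float32, m along the optical axis (not along the pixel's ray), 0 where there is no reading.
- camera_info(name): a dict with "fx", "fy", "cx", "cy" (pixels), "R" (3x3) and "t" (3): a world point X has camera coordinates R X + t. Camera axes: x right, y down, z forward; pixel columns grow to the right and rows downward; lengths in m; the calibration is good to about 2 mm. The wrist camera is an equidistant fisheye: a pixel r from the principal point sees the ray r / f radians off the axis. A picture is of the moment at which its call begins: read the wrist's pose just before it. camera_info takes no time and is no camera call; for the wrist camera it gives the pose at the moment of the call.
- job_done(): hands the job in; it is judged then, once.
The state is a dict: "time": time; "joints": joint angles; "dq": joint speeds; "joint_efforts": joint torques, N m; "ee_pos": TCP position; "tool_rot": TCP orientation; "wrist_force": force on the tool from outside, world axes, zero at the start; "wrist_torque": the same for the moment, N m; "gripper_width": finger opening in m; "grip_force": force on a finger pad.
Only numpy, scipy, OpenCV 4.12 (cv2) and the standard library are available. Lean on these libraries where they do the work, as an engineer would, in place of code of your own. Each camera call takes 0.05 s, during which the arm holds its last target. There are 200 camera calls.

## Working session

There is one attempt and no reset: what is moved stays moved. The work goes in short steps, Python scripts to look and compute and a tool call to move; the robot and the scene stay as the last step left them, time stands still between calls to the robot, and variables do not carry over. Pictures are saved under pics/ and viewed, at most 10 in all, crops included, and the job is handed in when it is done.

Besides the shell and the picture viewer there is one more tool, called after "Request:" as name(argument=value, ...), one argument or row to a line, values as JSON. carry_out: Moves the arm, as the interface text tells. Its arguments: {"type":"object","properties":{"increments":{"type":"array"},"hand":{"type":"number"},"newtons":{"type":"number"}},"required":["increments"]}

```bash
mkdir -p pics
cat > h.py <<'E'
import numpy as np, cv2
from plant import *
def cloud(name):
    im,d=read_camera(name); c=camera_info(name)
    R=np.array(c["R"]);t=np.array(c["t"])
    v,u=np.mgrid[:d.shape[0],:d.shape[1]]
    P=np.stack([(u-c["cx"])/c["fx"]*d,(v-c["cy"])/c["fy"]*d,d],-1)
    W=(P-t)@R
    W[d==0]=np.nan
    return im,d,W
E
python3 - <<'E'
from h import *
for n in("scene","top"):
    im,d,W=cloud(n); np.savez(n,im=im,W=W); cv2.imwrite(f"pics/{n}0.png",cv2.resize(im[:,:,::-1],(800,600)))
    c=camera_info(n); print(n,-np.array(c["R"]).T@c["t"],c["fx"])
print(state())
E
```

```text
scene [-0.17187107  0.63829179  0.63003864] 431.77855018050883
top [0.28874876 0.01119463 1.25220042] 425.4403937083136
{'time': 0.1, 'joints': array([1.01667313e+00, 3.77979166e-01, 7.97951989e-02, 1.27441873e+00,
       2.29269998e-05, 1.46046347e+00]), 'dq': array([-0.00070393, -0.00061837,  0.00345808,  0.00092607,  0.00126338,
       -0.00139015]), 'joint_efforts': array([ 2.78288440e-03, -4.64692605e+01,  2.70583105e+01,  1.19769905e-02,
        1.38226096e-04, -6.70876560e-06]), 'ee_pos': array([0.24660521, 0.51883588, 0.2524743 ]), 'tool_rot': array([-3.05409879e-04,  2.20078643e-01,  9.75481714e-01, -8.50056545e-04]), 'wrist_force': array([ 0.05476291, -0.22430446, -0.51983963]), 'wrist_torque': array([ 0.02551647, -0.04168765, -0.01443601]), 'grip_force': 0.0, 'gripper_width': 0.08530092825676908}
```

View pics/top0.png

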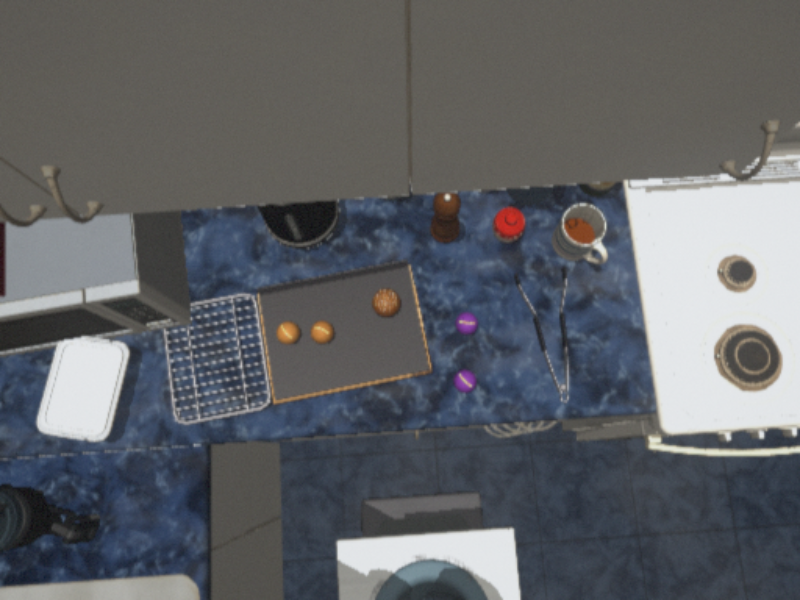

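View pics/scene0.png

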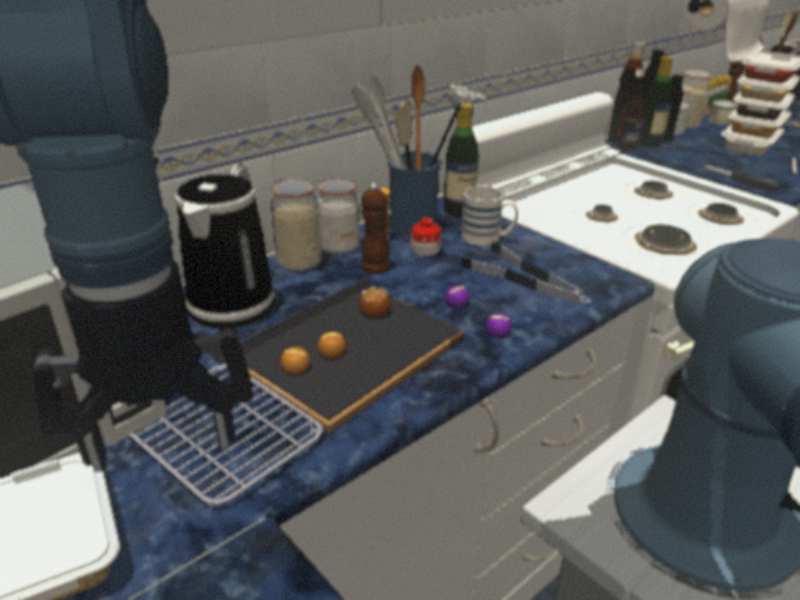

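The top view shows (in 800x600 pixels) the small rolls at (288,332) and (322,332) and the big roll at (386,302). The tongs have their hinge at (563,395) and tips at (518,280) and (565,270). The timer is at (510,223), the pepper mill at (446,215), the mug at (580,235), and the purple decoys at (466,323) and (465,381). Next I'll measure.

Run:
```python
from h import *
z=np.load("top.npz");im=z["im"];W=z["W"]
s=512/800
def near(u,v,r,zmin,zmax):
    v0,u0=int(v*s),int(u*s);r=int(r*s)
    w=W[v0-r:v0+r+1,u0-r:u0+r+1].reshape(-1,3)
    w=w[(w[:,2]>zmin)&(w[:,2]<zmax)]
    return w
for n,u,v,r,a,b in [("ra",288,332,18,.034,.07),("rb",322,332,18,.034,.07),("big",386,302,22,.036,.08),("timer",510,223,25,.03,.09),("pepper",446,212,30,.1,.19),("mug",580,235,30,.06,.12),("p1",466,323,18,.012,.05),("p2",465,381,18,.012,.05)]:
    w=near(u,v,r,a,b); print(n,len(w),(w.min(0)+w.max(0)).round(4)/2,np.ptp(w,axis=0).round(3),w[:,2].max().round(3))
# tongs points
c=camera_info("top");R=np.array(c["R"]);t=np.array(c["t"])
def pix(u,v,zz):
    d=R.T@np.array([(u*s-c["cx"])/c["fx"],(v*s-c["cy"])/c["fy"],1]);o=-R.T@t
    return (o+d*(zz-o[2])/d[2]).round(4)
for n,u,v,zz in [("hinge",563,397,.022),("tipL",517,276,.022),("tipR",565,268,.022),("sleeveL",541,333,.02),("sleeveR",563,333,.02),("sh NL",259,291,.022),("sh NearL",273,402,.022),("sh nearR",431,373,.022),("sh farR",409,264,.037),("rack fl",165,330,.017),("rack nl",177,422,.017),("rack nr",270,404,.017),("rack fr",252,293,.017)]:
    print(n,pix(u,v,zz),W[int(v*s),int(u*s)].round(3))
crop=im[160:265,300:400,::-1]
cv2.imwrite("pics/tg.png",cv2.resize(crop,None,fx=5.7,fy=5.7,interpolation=cv2.INTER_CUBIC))
w=W[150:265,310:395]; np.set_printoptions(linewidth=250)
m=(w[...,2]>.009)&(w[...,2]<.04)
for r in m[::2]: print("".join(".#"[x] for x in r))
```

```text
ra 175 [0.52675 0.2299  0.04675] [0.042 0.041 0.025] 0.059
rb 174 [0.5225  0.16625 0.04825] [0.041 0.04  0.027] 0.062
big 259 [0.57015 0.04585 0.05225] [0.051 0.051 0.032] 0.068
timer 346 [ 0.7219  -0.2124   0.05225] [0.083 0.085 0.044] 0.074
pepper 278 [ 0.71565 -0.0758   0.13795] [0.04  0.048 0.072] 0.174
mug 455 [ 0.66445 -0.32615  0.08385] [0.102 0.084 0.048] 0.108
p1 165 [ 0.52515 -0.1031   0.0244 ] [0.041 0.042 0.024] 0.036
p2 174 [ 0.4167 -0.0905  0.0253] [0.041 0.041 0.026] 0.038
hinge [ 0.372  -0.2687  0.022 ] [ 0.374 -0.272  0.002]
tipL [ 0.6069 -0.2083  0.022 ] [ 0.608 -0.205  0.024]
tipR [ 0.6163 -0.3018  0.022 ] [ 0.618 -0.3    0.022]
sleeveL [ 0.4938 -0.2422  0.02  ] [ 0.494 -0.241  0.021]
sleeveR [ 0.491  -0.2834  0.02  ] [ 0.492 -0.284  0.015]
sh NL [0.6117 0.2853 0.022 ] [0.609 0.285 0.034]
sh NearL [0.3997 0.2634 0.022 ] [0.402 0.269 0.003]
sh nearR [ 0.4328 -0.0301  0.022 ] [ 0.436 -0.028  0.01 ]
sh farR [ 0.6408 -0.0035  0.037 ] [ 0.655 -0.002 -0.   ]
rack fl [0.5494 0.4653 0.017 ] [0.549 0.466 0.021]
rack nl [0.3759 0.441  0.017 ] [ 0.377  0.448 -0.   ]
rack nr [0.3968 0.2701 0.017 ] [0.4   0.275 0.002]
rack fr [0.61   0.2999 0.017 ] [0.615 0.304 0.005]Traceback (most recent call last):
  File "<stdin>", line 22, in <module>
  File "<stdin>", line 22, in <genexpr>
TypeError: string indices must be integers, not 'numpy.bool'
```

View pics/tg.png

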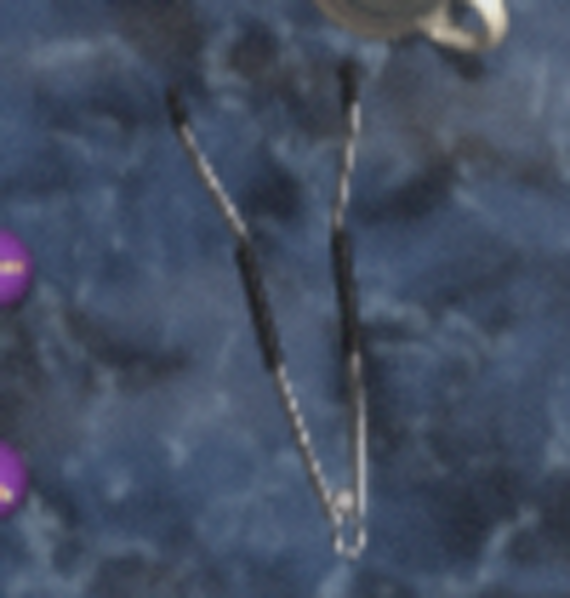

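The crop shows the tongs with their hinge at (345,497), loop end at (348,552), tip ends at (172,92) and (349,65), and sleeve middles at about (259,308) and (344,298). The mug is just beyond the right tip.

Run:
```python
from h import *
c=camera_info("top");R=np.array(c["R"]);t=np.array(c["t"])
def pix(x,y,zz):
    u=300+(x+.5)/5.7-.5;v=160+(y+.5)/5.7-.5
    d=R.T@np.array([(u-c["cx"])/c["fx"],(v-c["cy"])/c["fy"],1]);o=-R.T@t
    return (o+d*(zz-o[2])/d[2])
P={n:pix(x,y,.018) for n,x,y in [("hinge",345,497),("end",348,553),("tl",172,90),("tr",349,65),("sl1",241,245),("sl2",275,370),("sr1",340,230),("sr2",350,352)]}
for k,v in P.items(): print(k,v.round(4))
tm=(P["tl"]+P["tr"])/2
for a in("hinge","end"):
    d=tm-P[a]; print(a,np.hypot(*d[:2]),np.degrees(np.arctan2(d[1],d[0])))
sl=(P["sl1"]+P["sl2"])/2;sr=(P["sr1"]+P["sr2"])/2;print(sl,sr,(sl+sr)/2)
d=P["tl"]-P["tr"];print(np.degrees(np.arctan2(-d[0],d[1])),np.hypot(*d[:2]))
# table calibration and sheet plane, sheet yaw via lines
z=np.load("top.npz");W=z["W"]
def box(x0,x1,y0,y1):
    m=(W[...,0]>x0)&(W[...,0]<x1)&(W[...,1]>y0)&(W[...,1]<y1);return W[m][:,2]
print("table z",np.median(box(.4,.5,-.2,-.15)),"sheet z",np.median(box(.45,.5,.05,.2)))
print("scene W check")
W=np.load("scene.npz")["W"];print(np.median(box(.4,.5,-.2,-.15)),np.median(box(.45,.5,.05,.2)))
```

```text
hinge [ 0.3931 -0.2715  0.018 ]
end [ 0.365  -0.2697  0.018 ]
tl [ 0.612  -0.2061  0.018 ]
tr [ 0.6191 -0.3007  0.018 ]
sl1 [ 0.5266 -0.2332  0.018 ]
sl2 [ 0.4602 -0.2434  0.018 ]
sr1 [ 0.5309 -0.2854  0.018 ]
sr2 [ 0.4669 -0.2829  0.018 ]
hinge 0.22318171516318308 4.662117003209024
end 0.2510954990771888 3.7216955823569426
[ 0.49342167 -0.23833509  0.018     ] [ 0.49890267 -0.28415966  0.018     ] [ 0.49616217 -0.26124737  0.018     ]
4.290313924704084 0.09483810137425314
table z 0.0011596772411484814 sheet z 0.023650555781828723
scene W check
0.0005666378160496105 0.022572936427400894
```

Tongs: grip centre about (0.496, -0.262), yaw about 4.5°. Sheet: yaw about 6.2°, centre about (0.522, 0.125). Roll sizes and heights match the given ones. The tool needs about +30° of turn, so I'll move above the tongs.

Request:
carry_out(
  increments=[1.66, -5.2, 0, 2, 1.66, -5.2, 0, 2, 1.66, -5.2, 0, 2, 1.66, -5.2, 0, 2, 1.66, -5.2, 0, 2],
  hand=8.5,
)

```text
time: 0.72
ee_pos: [0.3299, 0.2576, 0.253]
tool_rot: [-0.0, 0.133, 0.991, -0.0]
wrist_force: [-0.0, -2.3, -0.5]
gripper_width: 0.085
grip_force: 0.0
```

Request:
carry_out(
  increments=[1.66, -5.2, 0, 2, 1.66, -5.2, 0, 2, 1.66, -5.2, 0, 2, 1.66, -5.2, 0, 2, 1.66, -5.2, 0, 2],
)

```text
time: 1.35
ee_pos: [0.4129, -0.0024, 0.2532]
tool_rot: [-0.0, 0.047, 0.999, 0.0]
wrist_force: [0.6, 0.9, 0.7]
gripper_width: 0.0848
grip_force: 0.0
```

Request:
carry_out(
  increments=[1.66, -5.2, -2, 2, 1.66, -5.2, -3, 2, 1.66, -5.2, -3, 2, 1.66, -5.2, -3, 2, 1.66, -5.2, -3, 2],
)

```text
time: 1.98
ee_pos: [0.496, -0.2623, 0.112]
tool_rot: [-0.0, -0.04, 0.999, 0.0]
wrist_force: [1.2, 0.5, -0.0]
gripper_width: 0.085
grip_force: 0.0
```

Run:
```python
from h import *
import plant
print(tip_extent if not callable(tip_extent) else tip_extent())
s=state();print({k:np.round(s[k],4) for k in("time","joints","ee_pos","tool_rot","wrist_force","gripper_width")})
c=camera_info("wrist");im,d=read_camera("wrist");cv2.imwrite("pics/w1.png",cv2.resize(im[:,:,::-1],(800,600)))
print(c)
q=s["tool_rot"];print("yaw",np.degrees(2*np.arctan2(q[2],q[1])))
# project expected sleeves into wrist
R=np.array(c["R"]);t=np.array(c["t"])
for p in [(.496,-.262,.02),(.4934,-.238,.02),(.4989,-.284,.02)]:
    X=R@np.array(p)+t;th=np.arctan2(np.hypot(*X[:2]),X[2]);ph=np.arctan2(X[1],X[0])
    print(p,np.array([c["cx"]+c["fx"]*th*np.cos(ph),c["cy"]+c["fy"]*th*np.sin(ph)])*1.5625)
```

```text
0.022
{'time': np.float64(1.975), 'joints': array([-5.997e-01,  4.305e-01, -2.169e-01,  9.238e-01,  4.000e-04,
       -6.804e-01]), 'ee_pos': array([ 0.496 , -0.2623,  0.112 ]), 'tool_rot': array([-1.000e-04, -4.030e-02,  9.992e-01,  3.000e-04]), 'wrist_force': array([ 1.1908,  0.5023, -0.0303]), 'gripper_width': np.float64(0.085)}
{'fx': 297.3186396354542, 'fy': 297.3186396354542, 'cx': 255.36353210403334, 'cy': 185.30059109834664, 'R': array([[-8.06075965e-02,  9.96745820e-01, -4.30734639e-04],
       [ 9.50873254e-01,  7.70274222e-02,  2.99844677e-01],
       [ 2.98902107e-01,  2.37601847e-02, -9.53987937e-01]]), 't': array([ 0.30193996, -0.44724632,  0.10508638])}
yaw 184.6212892816027
(0.496, -0.262, 0.02) [400.63942648 310.30297519]
(0.4934, -0.238, 0.02) [449.61664257 308.97544212]
(0.4989, -0.284, 0.02) [355.71780589 312.36291768]
```

View pics/w1.png

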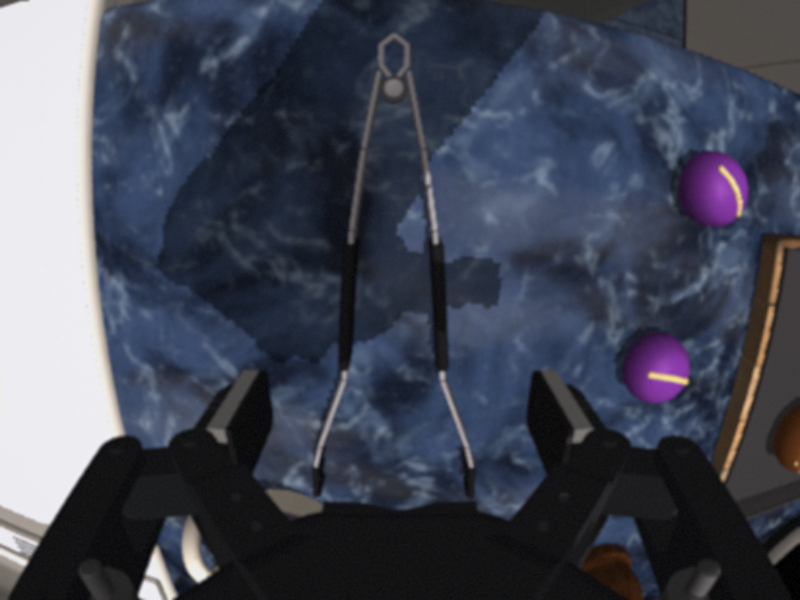

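The wrist view shows the sleeves at columns 348 and 439, so their middle is 393.5 where I predicted 400.6. The tongs therefore lie about 3 mm further in -y, and they are parallel to the tool. I'll correct for that and descend with the fingers part closed.

Request:
carry_out(
  increments=[-0.1, -0.3, 0, 0, 0, 0, -2, 0, 0, 0, -2, 0, 0, 0, -2, 0, 0, 0, -2, 0],
  hand=7,
  newtons=30,
)

```text
time: 2.65
ee_pos: [0.495, -0.2623, 0.0341]
tool_rot: [0.0, -0.041, 0.999, -0.0]
wrist_force: [-0.1, -0.9, 0.4]
gripper_width: 0.0701
grip_force: 0.0
```

Request:
carry_out(
  increments=[0, 0, -0.2, 0, 0, 0, -0.2, 0, 0, 0, 0, 0, 0, 0, 0, 0, 0, 0, 0, 0],
  hand=5.7,
)

```text
time: 3.28
ee_pos: [0.4951, -0.2638, 0.0297]
tool_rot: [0.0, -0.04, 0.999, -0.0]
wrist_force: [-0.1, -0.5, 0.1]
gripper_width: 0.0568
grip_force: 0.0
```

Request:
carry_out(
  increments=[0, 0, -0.2, 0, 0, 0, 0, 0, 0, 0, 0, 0, 0, 0, 0, 0, 0, 0, 0, 0],
)

```text
time: 3.9
ee_pos: [0.4949, -0.2637, 0.0273]
tool_rot: [0.0, -0.04, 0.999, 0.0]
wrist_force: [-0.5, -0.5, 0.4]
gripper_width: 0.0567
grip_force: 0.0
```

Request:
carry_out(
  increments=[0, 0, -0.2, 0, 0, 0, 0, 0, 0, 0, 0, 0, 0, 0, 0, 0, 0, 0, 0, 0],
  hand=4.6,
)

```text
time: 4.53
ee_pos: [0.4958, -0.2644, 0.0266]
tool_rot: [0.001, -0.04, 0.999, -0.001]
wrist_force: [-1.0, 0.5, 7.0]
gripper_width: 0.0463
grip_force: 8.2
```

Request:
carry_out(
  increments=[0, 0, 0, 0, 0, 0, 0, 0, 0, 0, 0, 0, 0, 0, 0, 0, 0, 0, 0, 0],
  hand=2.4,
)

```text
time: 5.15
ee_pos: [0.4974, -0.2654, 0.0282]
tool_rot: [0.003, -0.04, 0.999, -0.002]
wrist_force: [-0.6, 0.5, 14.8]
gripper_width: 0.0242
grip_force: 15.2
```

Run:
```python
from h import *
im,d=read_camera("wrist");cv2.imwrite("pics/w2.png",cv2.resize(im[:,:,::-1],(800,600)))
```

```text
(no output)
```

View pics/w2.png

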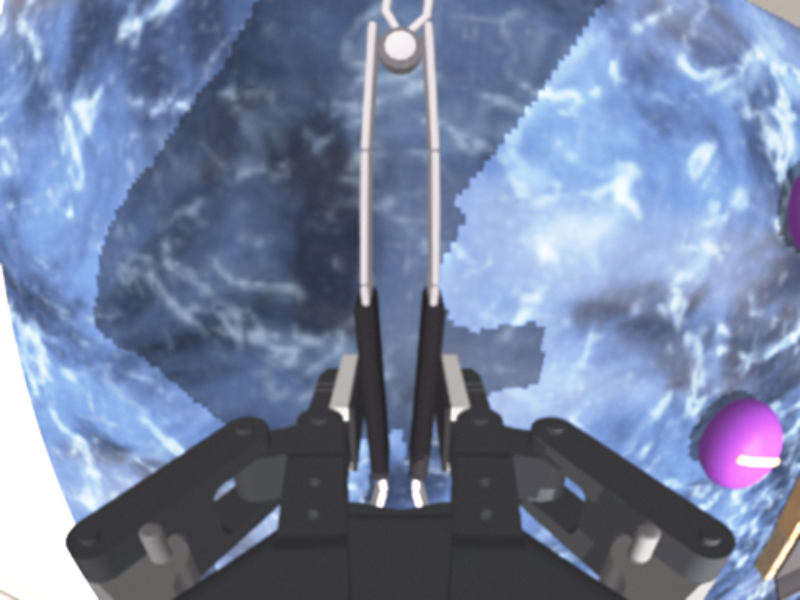

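The tongs are gripped square at 24 mm opening. The force of 15 N in z shows the fingertips level with the tongs' underside, so underside = TCP z − 0.028. I'll lift and carry them over the gap between roll_b and the big roll.

Request:
carry_out(
  increments=[0, 0, 1, 0, 0, 0, 2, 0, 0, 0, 2.5, 0, 0, 0, 2.5, 0, 0, 0, 2, 0],
)

```text
time: 5.82
ee_pos: [0.4946, -0.2634, 0.1261]
tool_rot: [-0.0, -0.04, 0.999, 0.0]
wrist_force: [-0.1, -0.6, -2.2]
gripper_width: 0.0243
grip_force: 11.8
```

Request:
carry_out(
  increments=[-0.2, 2, 0, 0, -0.4, 3.5, 0, 0, -0.5, 4, 0, 0, -0.5, 4, 0, 0, -0.5, 4.5, 0, 0],
)

```text
time: 6.45
ee_pos: [0.4718, -0.081, 0.1238]
tool_rot: [-0.001, -0.04, 0.999, 0.001]
wrist_force: [-0.2, 0.6, -0.7]
gripper_width: 0.0242
grip_force: 11.8
```

Request:
carry_out(
  increments=[-0.6, 4.5, 0, 0, -0.6, 4.5, 0, 0, -0.5, 4, 0, 0, -0.5, 3.7, 0, 0, -0.3, 1.9, 0, 0],
)

```text
time: 7.08
ee_pos: [0.446, 0.1048, 0.1238]
tool_rot: [-0.002, -0.041, 0.999, 0.0]
wrist_force: [-0.8, -0.5, -0.7]
gripper_width: 0.0245
grip_force: 11.8
```

Run:
```python
from h import *
s=state();print(s["time"],s["ee_pos"],s["wrist_force"],s["gripper_width"])
im,d,W=cloud("top");np.savez("top1",im=im,W=W)
cv2.imwrite("pics/t1.png",cv2.resize(im[140:270,150:310,::-1],None,fx=4.6,fy=4.6,interpolation=cv2.INTER_CUBIC))
```

```text
7.075 [0.44596813 0.10479466 0.12384107] [-0.77079591 -0.50145924 -0.70292446] 0.024521261678837964
```

View pics/t1.png

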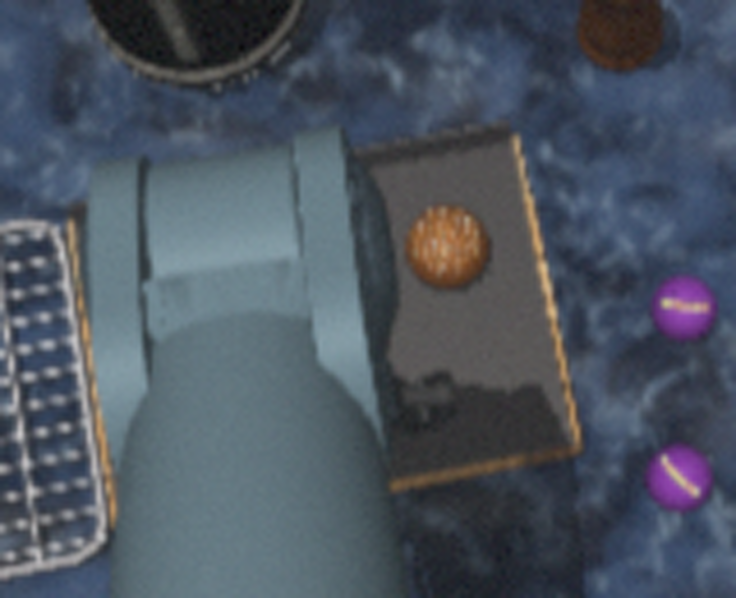

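The arm hides the tongs from the top camera, but the big roll stands undisturbed at (448,248) in the crop. I'll check the tongs with the scene camera instead.

Run:
```python
from h import *
im,d,W=cloud("scene")
m=(W[...,0]>.465)&(W[...,0]<.62)&(W[...,1]>.05)&(W[...,1]<.17)&(W[...,2]>.075)&(W[...,2]<.135)
w=W[m];print(len(w))
for a in np.arange(.47,.6,.01):
    q=w[(w[:,0]>=a)&(w[:,0]<a+.01)]
    if len(q):print(round(a,2),len(q),q[:,1].min().round(3),q[:,1].max().round(3),q[:,2].min().round(3),q[:,2].max().round(3))
v,u=np.where(m);print(u.min(),u.max(),v.min(),v.max())
cv2.imwrite("pics/s1.png",cv2.resize(im[100:290,100:350,::-1],(750,570),interpolation=cv2.INTER_CUBIC))
```

```text
354
0.47 23 0.116 0.121 0.097 0.118
0.48 22 0.115 0.119 0.097 0.117
0.49 27 0.117 0.124 0.097 0.116
0.5 29 0.119 0.126 0.095 0.117
0.51 29 0.102 0.129 0.096 0.118
0.52 36 0.1 0.131 0.096 0.116
0.53 40 0.098 0.135 0.096 0.115
0.54 49 0.098 0.136 0.094 0.117
0.55 48 0.097 0.137 0.095 0.117
0.56 43 0.098 0.137 0.095 0.116
0.57 6 0.101 0.134 0.094 0.103
210 241 175 200
```

View pics/s1.png

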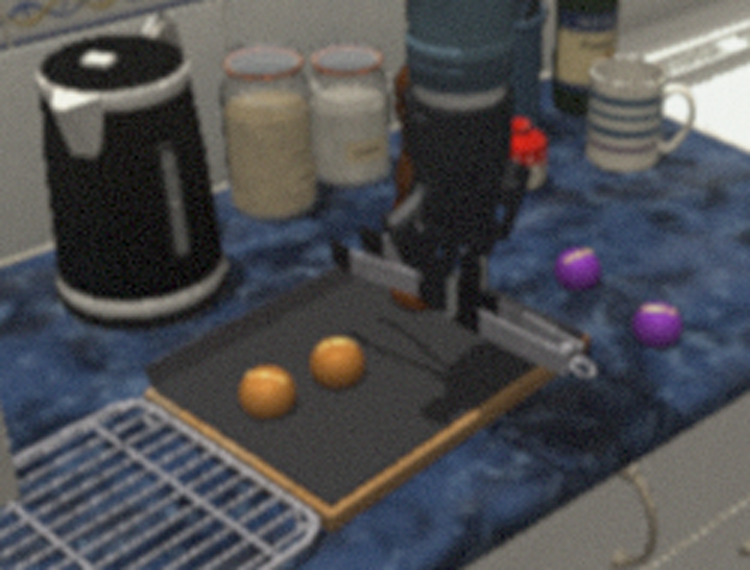

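The tongs are held level with their underside at z 0.0955, as expected, and the tips span y 0.097–0.137. I'll shift 8 mm towards -y for clearance and descend to about 5 mm above the sheet.

Request:
carry_out(
  increments=[0.3, -0.8, 0, 0, 0, 0, -2, 0, 0, 0, -2, 0, 0, 0, -2, 0, 0, 0, -0.8, 0],
)

```text
time: 7.8
ee_pos: [0.4509, 0.0931, 0.056]
tool_rot: [-0.001, -0.039, 0.999, -0.0]
wrist_force: [0.1, -0.9, -1.0]
gripper_width: 0.0245
grip_force: 11.8
```

Request:
carry_out(
  increments=[0, 0, 0, 0, -0.1, 0.9, 0, 0, -0.1, 1, 0, 0, -0.1, 1, 0, 0, -0.1, 1, 0, 0],
)

```text
time: 8.43
ee_pos: [0.448, 0.1343, 0.0576]
tool_rot: [0.0, -0.04, 0.999, 0.0]
wrist_force: [-0.8, -0.9, -1.0]
gripper_width: 0.0244
grip_force: 11.6
```

Request:
carry_out(
  increments=[-0.1, 1, 0, 0, -0.1, 1, 0, 0, -0.1, 1, 0, 0, -0.1, 1, 0, 0, -0.1, 1, 0, 0],
)

```text
time: 9.05
ee_pos: [0.4428, 0.184, 0.0573]
tool_rot: [0.0, -0.04, 0.999, 0.0]
wrist_force: [0.4, 0.1, -0.9]
gripper_width: 0.0242
grip_force: 11.5
```

Run:
```python
from h import *
s=state();print(s["time"],s["ee_pos"],s["wrist_force"],s["gripper_width"])
im,d,W=cloud("scene")
cv2.imwrite("pics/s2.png",cv2.resize(im[120:310,70:320,::-1],(750,570),interpolation=cv2.INTER_CUBIC))
```

```text
9.05 [0.44282949 0.1839867  0.05732337] [ 0.41293919  0.1195338  -0.85560902] 0.024219429963037883
```

View pics/s2.png

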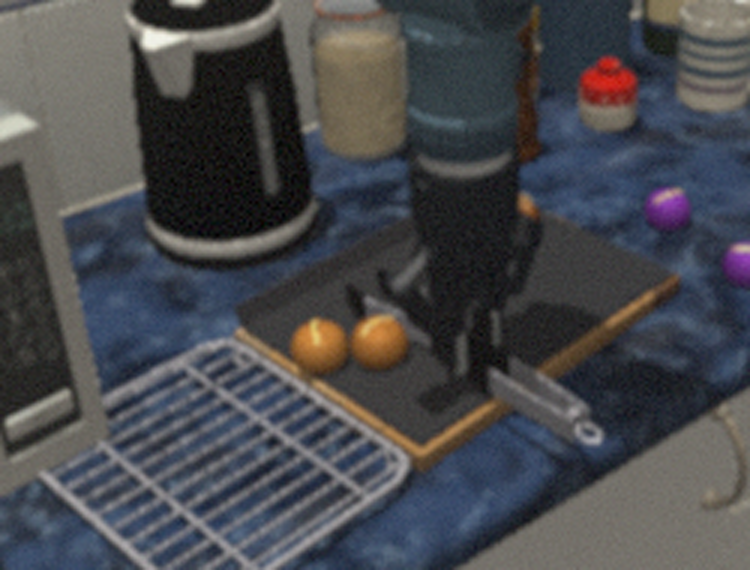

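Both rolls slide ahead of the left tip, at (320,347) and (380,342), with the first near the edge. Before going on I'll measure their positions and the finger clearance.

```bash
cat >> h.py <<'E'
def rolls():
    im,d,W=cloud("scene")
    hsv=cv2.cvtColor(im,cv2.COLOR_RGB2HSV)
    m=(hsv[...,0]<25)&(hsv[...,1]>110)&(hsv[...,2]>80)&(W[...,2]>.028)&(W[...,2]<.075)&(W[...,0]>.35)&(W[...,0]<.64)&(W[...,1]>-.02)&(W[...,1]<.48)
    n,l,st,ce=cv2.connectedComponentsWithStats(cv2.erode(m.astype(np.uint8),np.ones((2,2))))
    for i in range(1,n):
        if st[i,4]<25: continue
        w=W[l==i]; top=w[w[:,2]>w[:,2].max()-.006]
        c=np.append(top[:,:2].mean(0),w[:,2].max()); b=c[:2]-[.522,.125]
        print("roll",c.round(3),"x' %.3f y' %.3f"%(b@[.994,.108],b@[-.108,.994]),"x",w[:,0].min().round(3),w[:,0].max().round(3),"y",w[:,1].min().round(3),w[:,1].max().round(3),st[i])
E
python3 -c "
from h import *
rolls()"
```

```text
roll [0.512 0.247 0.056] x' 0.003 y' 0.123 x 0.481 0.535 y 0.212 0.284 [167 227  38  17 444]
```

Request:
carry_out(
  increments=[-0.15, 1, -0.1, 0, -0.15, 1, -0.1, 0, -0.15, 1, 0, 0, -0.15, 1, 0, 0, -0.15, 1, 0, 0],
)

```text
time: 9.78
ee_pos: [0.4353, 0.2341, 0.0553]
tool_rot: [0.0, -0.04, 0.999, 0.0]
wrist_force: [0.7, -0.1, -0.8]
gripper_width: 0.0243
grip_force: 11.5
```

```bash
python3 -c "
from h import *
rolls()"
```

```text
roll [0.564 0.05  0.063] x' 0.034 y' -0.079 x 0.541 0.576 y 0.028 0.071 [231 186  18  14 174]
roll [0.501 0.278 0.056] x' -0.005 y' 0.154 x 0.464 0.537 y 0.255 0.304 [159 231  33  23 460]
```

Request:
carry_out(
  increments=[-0.15, 1, 0, 0, -0.15, 1, 0, 0, -0.15, 1, 0, 0, -0.15, 0.8, 0, 0, 0, 0.5, 0, 0],
)

```text
time: 10.45
ee_pos: [0.4293, 0.2769, 0.0553]
tool_rot: [-0.0, -0.04, 0.999, 0.0]
wrist_force: [-0.2, -0.9, -0.8]
gripper_width: 0.0245
grip_force: 11.6
```

Run:
```python
from h import *
rolls();print(state()["ee_pos"])
im,d,W=cloud("scene")
cv2.imwrite("pics/s3.png",cv2.resize(im[120:310,70:320,::-1],(750,570),interpolation=cv2.INTER_CUBIC))
```

```text
roll [0.562 0.049 0.064] x' 0.032 y' -0.080 x 0.543 0.578 y 0.031 0.07 [231 186  18  14 168]
roll [0.494 0.32  0.055] x' -0.006 y' 0.197 x 0.457 0.527 y 0.298 0.347 [143 241  35  24 479]
[0.42940321 0.2772951  0.05536372]
```

View pics/s3.png

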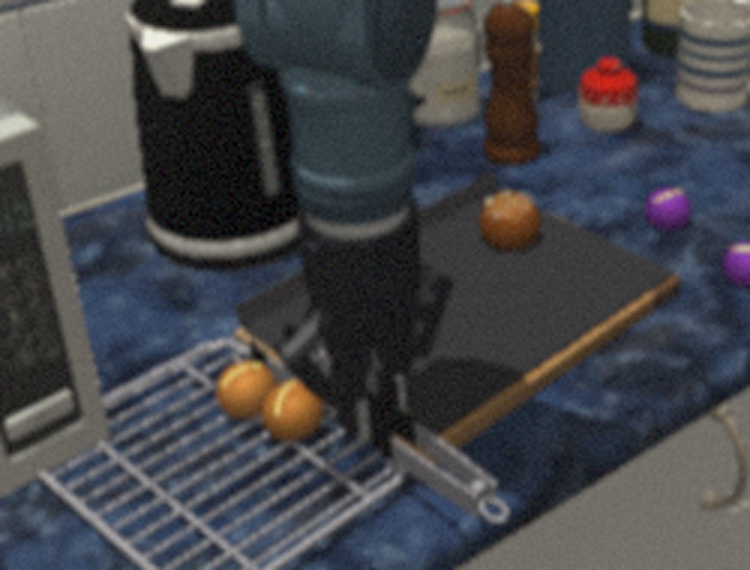

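Both rolls are on the rack, side by side at (246,389) and (293,410), at about y' 0.197. I'll push a little further for margin, then back off to see how they rest.

Request:
carry_out(
  increments=[-0.2, 0.5, 0, 0, -0.1, 0.5, 0, 0, 0, 0.2, 0, 0, 0, 0, 0, 0, 0, -0.4, 0, 0],
)

```text
time: 11.18
ee_pos: [0.4265, 0.2843, 0.0553]
tool_rot: [0.0, -0.04, 0.999, 0.0]
wrist_force: [0.0, -0.1, -0.4]
gripper_width: 0.0242
grip_force: 11.8
```

Request:
carry_out(
  increments=[0, -1, 0, 0, 0, -1.5, 0, 0, 0, -1.5, 0, 0, 0, 0, 1.5, 0, 0, 0, 2, 0],
)

```text
time: 11.8
ee_pos: [0.4262, 0.2439, 0.0912]
tool_rot: [-0.0, -0.039, 0.999, 0.0]
wrist_force: [-0.3, 0.3, -0.7]
gripper_width: 0.024
grip_force: 11.8
```

Run:
```python
from h import *
rolls();s=state();print(s["ee_pos"],s["gripper_width"])
im,d,W=cloud("scene")
m=(W[...,0]>.44)&(W[...,0]<.56)&(W[...,1]>.29)&(W[...,1]<.39)&(W[...,2]>.026)
w=W[m];print(w[:,0].min(),w[:,0].max(),w[:,1].min(),w[:,1].max(),np.sort(w[:,2])[-20:].round(4))
cv2.imwrite("pics/s4.png",cv2.resize(im[120:310,70:320,::-1],(750,570),interpolation=cv2.INTER_CUBIC))
```

```text
roll [0.563 0.049 0.065] x' 0.033 y' -0.080 x 0.542 0.575 y 0.03 0.067 [232 185  17  15 157]
roll [0.492 0.331 0.051] x' -0.008 y' 0.208 x 0.454 0.523 y 0.306 0.356 [140 245  35  23 473]
[0.42814919 0.24494356 0.09412743] 0.02452972730117679
0.4400443509475736 0.5317867256245955 0.2900352825624378 0.35753715222442833 [0.5307 0.5309 0.5309 0.5313 0.5314 0.5316 0.532  0.5321 0.5321 0.5327
 0.5329 0.5332 0.5334 0.5334 0.5343 0.5343 0.5346 0.5347 0.5348 0.5349]
```

View pics/s4.png

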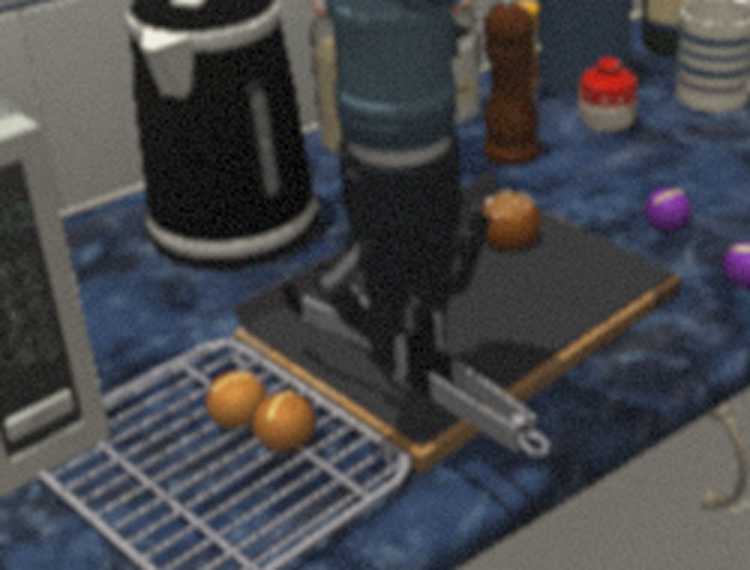

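The small rolls stand flat on the rack, at (236,399) and (284,420) in the crop, about 35 mm off the rack's centre. The big roll is unmoved at about (0.569, 0.047). Next: rise, move over it and open the tongs to 48 mm.

Request:
carry_out(
  increments=[0, 0, 2, 0, 0, -0.5, 3, 0, 0.3, -2, 0.6, 0, 0.3, -2.5, 0, 0, 0.4, -3, 0, 0],
)

```text
time: 12.52
ee_pos: [0.4366, 0.1641, 0.1465]
tool_rot: [0.0, -0.041, 0.999, 0.0]
wrist_force: [0.4, -0.3, -1.5]
gripper_width: 0.0246
grip_force: 11.8
```

Request:
carry_out(
  increments=[0.5, -3, 0, 0, 0.5, -3, 0, 0, 0.5, -3, 0, 0, 0.3, -2.5, 0, 0, 0.15, -1.3, 0, 0],
)

```text
time: 13.15
ee_pos: [0.4561, 0.0355, 0.1463]
tool_rot: [0.0, -0.039, 0.999, 0.0]
wrist_force: [-0.4, 0.1, -1.5]
gripper_width: 0.0243
grip_force: 11.8
```

Request:
carry_out(
  increments=[0, 0, 0, 0, 0, 0, 0, 0, 0, 0, 0, 0, 0, 0, 0, 0, 0, 0, 0, 0],
  hand=4.8,
)

```text
time: 13.78
ee_pos: [0.4559, 0.0367, 0.1463]
tool_rot: [0.0, -0.04, 0.999, 0.0]
wrist_force: [0.2, 0.3, -1.0]
gripper_width: 0.0479
grip_force: 6.1
```

```bash
cat > t.py <<'E'
from h import *
s=state();p=s["ee_pos"];print(s["time"],p.round(4),s["gripper_width"],s["grip_force"])
im,d,W=cloud("scene")
m=(W[...,0]>p[0]+.02)&(W[...,0]<p[0]+.17)&(abs(W[...,1]-p[1])<.09)&(W[...,2]>max(p[2]-.05,.03))&(W[...,2]<p[2]+.005)
w=W[m]
for a in np.arange(.03,.15,.01):
    q=w[(w[:,0]-p[0]>=a)&(w[:,0]-p[0]<a+.01)]
    if len(q):
        print("%.2f"%(p[0]+a),len(q),"z",q[:,2].min().round(3),q[:,2].max().round(3),"y",np.unique(q[:,1].round(2),return_counts=True),q[:,1].min().round(3),q[:,1].max().round(3))
rolls()
E
python3 t.py
```

```text
13.775 [0.4559 0.0367 0.1463] 0.04789190630489103 6.121334076742642
0.49 21 z 0.123 0.142 y (array([0.02, 0.06, 0.07]), array([ 1, 18,  2])) 0.019 0.066
0.50 35 z 0.122 0.143 y (array([0.02, 0.06, 0.07]), array([ 1, 10, 24])) 0.018 0.071
0.51 32 z 0.123 0.141 y (array([0.01, 0.02, 0.07]), array([ 1,  1, 30])) 0.014 0.074
0.52 35 z 0.122 0.142 y (array([0.07, 0.08]), array([19, 16])) 0.071 0.08
0.53 28 z 0.122 0.142 y (array([0.08]), array([28])) 0.075 0.084
0.54 27 z 0.12 0.142 y (array([0.08, 0.09]), array([23,  4])) 0.077 0.086
0.55 32 z 0.123 0.144 y (array([0.08, 0.09]), array([ 7, 25])) 0.083 0.09
0.56 23 z 0.122 0.143 y (array([0.09]), array([23])) 0.086 0.09
0.57 26 z 0.121 0.144 y (array([0.01, 0.09]), array([ 5, 21])) 0.008 0.093
0.58 18 z 0.123 0.144 y (array([0.01, 0.09]), array([16,  2])) 0.005 0.088
roll [0.564 0.049 0.064] x' 0.034 y' -0.080 x 0.541 0.576 y 0.028 0.071 [231 186  19  14 192]
roll [0.492 0.331 0.051] x' -0.008 y' 0.208 x 0.454 0.524 y 0.307 0.356 [140 245  35  23 466]
```

The tongs are open with their underside at z 0.122, and the tips straddle y 0.007–0.085. The roll spans 0.028–0.071, so I'll shift +3 mm in y and descend over it.

Request:
carry_out(
  increments=[0, 0.3, -1.5, 0, 0, 0, -2, 0, 0, 0, -2, 0, 0, 0, -2, 0, 0, 0, -1.7, 0],
)

```text
time: 14.5
ee_pos: [0.4558, 0.0393, 0.0536]
tool_rot: [-0.0, -0.04, 0.999, 0.0]
wrist_force: [0.6, -0.4, -1.0]
gripper_width: 0.0478
grip_force: 6.1
```

Request:
carry_out(
  increments=[0, 0, 0, 0, 0, 0, 0, 0, 0, 0, 0, 0, 0, 0, 0, 0, 0, 0, 0, 0],
  hand=3,
  newtons=30,
)

```text
time: 15.12
ee_pos: [0.4561, 0.0393, 0.0546]
tool_rot: [0.0, -0.04, 0.999, 0.0]
wrist_force: [0.0, 0.4, -1.9]
gripper_width: 0.0348
grip_force: 30.0
```

```bash
python3 t.py
```

```text
15.125 [0.4561 0.0393 0.0546] 0.034794166787291664 30.04270076751709
0.49 17 z 0.03 0.05 y (array([0.06]), array([17])) 0.056 0.06
0.50 25 z 0.032 0.049 y (array([0.06]), array([25])) 0.056 0.063
0.51 26 z 0.03 0.048 y (array([0.06, 0.07]), array([22,  4])) 0.059 0.067
0.52 23 z 0.031 0.049 y (array([0.07]), array([23])) 0.065 0.071
0.53 24 z 0.031 0.048 y (array([0.07]), array([24])) 0.067 0.075
0.54 41 z 0.032 0.051 y (array([0.04, 0.05, 0.06, 0.07, 0.08]), array([ 2, 13,  5, 14,  7])) 0.039 0.076
0.55 114 z 0.031 0.059 y (array([0.03, 0.04, 0.05, 0.06, 0.07, 0.08]), array([ 4, 23, 18, 32, 13, 24])) 0.032 0.081
0.56 57 z 0.03 0.06 y (array([0.02, 0.03, 0.04, 0.05, 0.06, 0.07, 0.08]), array([ 6,  4,  3,  1,  6, 21, 16])) 0.021 0.081
0.57 43 z 0.03 0.059 y (array([0.02, 0.06, 0.07, 0.08]), array([ 3,  1, 18, 21])) 0.018 0.082
0.58 14 z 0.048 0.059 y (array([0.03, 0.06, 0.07, 0.08]), array([1, 3, 9, 1])) 0.029 0.075
0.59 3 z 0.04 0.058 y (array([0.06, 0.07]), array([2, 1])) 0.058 0.069
roll [0.564 0.054 0.065] x' 0.034 y' -0.076 x 0.544 0.579 y 0.034 0.075 [229 185  19  14 165]
roll [0.493 0.331 0.052] x' -0.007 y' 0.208 x 0.454 0.522 y 0.307 0.356 [140 245  35  23 455]
```

The fingers stalled at 34.8 mm with 30 N, so the roll is between the tips. I'll lift it about 10.5 cm, gently.

Request:
carry_out(
  increments=[0, 0, 0.5, 0, 0, 0, 1, 0, 0, 0, 1.5, 0, 0, 0, 1.5, 0, 0, 0, 1.5, 0],
)

```text
time: 15.85
ee_pos: [0.4561, 0.0393, 0.1156]
tool_rot: [0.0, -0.04, 0.999, 0.0]
wrist_force: [0.4, -0.9, -2.5]
gripper_width: 0.035
grip_force: 30.1
```

Request:
carry_out(
  increments=[0, 0, 1.5, 0, 0, 0, 1.3, 0, 0, 0, 1, 0, 0, 0, 0.5, 0, 0, 0, 0, 0],
)

```text
time: 16.48
ee_pos: [0.4561, 0.0393, 0.1575]
tool_rot: [0.0, -0.04, 0.999, 0.0]
wrist_force: [0.3, 0.4, -1.7]
gripper_width: 0.0343
grip_force: 30.1
```

Request:
carry_out(
  increments=[0, 0, 0, 0, 0, 0, 0, 0, 0, 0, 0, 0, 0, 0, 0, 0, 0, 0, 0, 0],
)

```text
time: 17.1
ee_pos: [0.4559, 0.0393, 0.1573]
tool_rot: [-0.0, -0.04, 0.999, 0.0]
wrist_force: [0.4, -0.0, -1.5]
gripper_width: 0.0344
grip_force: 30.1
```

Run:
```python
from h import *
s=state();print(s["ee_pos"],s["gripper_width"],s["grip_force"],s["wrist_force"])
for k in range(2):
    im,d,W=cloud("scene");hsv=cv2.cvtColor(im,cv2.COLOR_RGB2HSV)
    m=(hsv[...,0]<25)&(hsv[...,1]>100)&(hsv[...,2]>50)&(W[...,0]>.5)&(W[...,0]<.62)&(abs(W[...,1]-.05)<.06)&(W[...,2]>.1)
    w=W[m];print(len(w),np.median(w,0).round(4),w.min(0).round(3),w.max(0).round(3))
rolls()
```

```text
[0.45587078 0.03933324 0.15728759] 0.03436412549135268 30.10470449924469 [ 0.35920944 -0.00636432 -1.47221814]
251 [0.5576 0.0569 0.1567] [0.543 0.02  0.135] [0.584 0.081 0.168]
255 [0.5578 0.0563 0.1567] [0.543 0.02  0.133] [0.583 0.079 0.168]
roll [0.492 0.331 0.051] x' -0.007 y' 0.207 x 0.453 0.524 y 0.307 0.356 [140 245  35  23 462]
```

The roll hangs still with its top at z 0.167, so its underside is about 10 cm above the sheet, and the small rolls rest on the rack.

```bash
python3 -c "
from plant import *
print(job_done())"
```

```text
the job is handed in; nothing more can be done
None
```

I've handed the job in, but the simulator gave no verdict: both small rolls were swept onto the rack with the tongs, and the big seeded roll hangs still in the tongs about 10 cm above the sheet (17 s of the 45 s used).

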